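# Hold up the guard of the polishing machine

## Task

The dust tray of the polishing machine has just been emptied: push it fully home, so that nothing shaken off the guard falls on the bench. Only then raise the clear guard gently, to about 45 degrees from its shut position, and hold it there with the gripper's fingers so that the buff can be changed. The guard drops by itself if it is let go, so do not let it fall and finish while still holding it steady at that angle; do not shift the things lying on the bench.

Things in the scene. Friction and masses are not known exactly. Their poses are not given: they have to be found in the camera images.
- polisher: Green bench polishing machine, fixed, its open front facing the robot. Origin: bench level under the middle of its base; x from front to back, y to its left cheek, z up. Base 340 (x) by 280 (y) by 72 mm high. Hood 228 mm high on its rear. Grey motor on the -y side (y -155 to -340, x -25 to 105, up to 222 mm high). The cloth buff is inside the hood.
- tray (a joint): Dust tray in the front of the base: how far it is pulled out towards the machine's -x, in m. 0 = fully home (rigid stop); starts 0.05 to 0.085, at most 0.14. About 0.7 kg, 1.5 N of friction, stays where left. Its aluminium front plate is 262 wide, from 6 to 62 mm above the bench; home, its outer face is at the machine's x = -176 mm.
- tray_handle (a point): Middle of the tray's black handle bar: round, 12 mm thick, 126 mm long along the machine's y, 42 mm above the bench, its axis 25 mm in front of the tray's front plate, on two 8 mm posts at y = +-55 mm. With the tray home it is at x = -201 mm of the machine.
- guard: Clear guard hinged on the hood. Origin: middle of its red pull bar (round, 12 mm thick, 134 mm long along y). Shut: axes as the machine's, origin at the machine's x = -105, z = 141 mm, the guard sloping 25 degrees up to its hinge line, 215 mm from the bar at the machine's x = 90, z = 232. Opening turns it about +y; at 45 degrees its z leans 0.785 rad and the bar is at x = -112, z = 306.
- guard_edge (a point): Middle of the guard's lower edge, 50 mm from the bar's axis towards the hinge; two 10 mm posts at y = +-60 mm carry the bar, leaving a 44 mm clear gap. Clear sheet in an aluminium frame, 270 wide, 165 from hinge to this edge, 10 mm thick. 0.35 to 0.65 kg, no stay: it falls shut from any angle; 1 to 4 N at the bar hold it up. Stop at 1.3 rad (74 degrees) open.
- rouge: Dark red bar of polishing compound, 110 by 45 by 35 mm, loose on the bench; origin at the middle of its underside. Leave it alone.
- spare_buff: Pale cloth buff lying flat on the bench, a disc 92 mm across and 22 mm thick with a dark centre, loose; origin at the middle of its underside. Leave it alone.
- ring_clamp: Wooden ring clamp with a brass band, 120 by 28 by 22 mm and a 19 mm wedge sticking out of one end, loose on the bench; origin at the middle of its underside. Leave it alone.

How it is judged (in metres and radians):
On the way, in this order (a step that is already met when the one before it is completed fails the run):
1. the tray is pushed fully home while the guard is still shut (value of joint tray below 0.005 m and angle between guard's own z axis and vertical below 0.1 rad), for 0.2 s.
2. the guard is raised to about 45 degrees and held there by the fingers (angle between guard's own z axis and vertical between 0.655 and 0.916 rad and contact force between guard and the fingers above 0.8 N and contact force between guard and rouge below 0.2 N and contact force between guard and spare_buff below 0.2 N and contact force between guard and ring_clamp below 0.2 N), for 0.5 s.
At the end, for the whole second after the job is handed in: The guard stands still (under 0.1 rad/s) at 45 degrees from shut, give or take 7.5 degrees, carried by the gripper's fingers (at least 0.8 N between fingers and guard) with no loose thing propping it, and the tray is home to within 5 mm (all of step 2 and value of joint tray below 0.005 m and angular speed of guard below 0.1 rad/s); the arm keeps its last pose, push and grip.
It fails at once if the guard is raised before the tray is home (angle between guard's own z axis and vertical above 0.15 rad and value of joint tray above 0.01 m).
It fails at once if the guard drops or is flung (turns faster than 2 rad/s) (angular speed of guard above 2 rad/s).
It fails at once if the guard is forced back to its stop (angle between guard's own z axis and vertical above 1.25 rad).
It fails at once if a thing lying on the bench is shifted by more than 20 mm (distance of any of rouge, spare_buff, ring_clamp from where it was at the start of the episode above 0.02 m).
It also fails if it takes over 48 s, if anything falls off the work surface, if the arm or the gripper's body presses on something with over 40 N, if the wrist force passes 120 N, or if a joint passes its speed limit or range.

## Robot

A 7-joint arm with a two-finger parallel gripper is mounted at the origin on the work surface. World frame = base frame: x ahead of the robot, y to its left, z up, the work surface at z = 0. Lengths are in mm, angles in rad, forces in N, time in s.
With the tool pointing down it reaches from about 425 to 875 mm from the base axis. Payload 9.9 kg.
Tool frame: the origin (TCP) lies on the centre line of the jaws, within the pads' length; the fingertips stand 11 mm ahead of it and the grasp point (between the pads) lies 8 mm behind it; z points along the fingers, y is the line along which they close (so a half turn about z gives the same grasp; the last joint's range is limited). The gripper opens to 85 mm and grips with 20 to 120 N. Pads are 22 mm wide; open, the fingers measure 114 mm over their backs; the gripper's body (76 mm by 85 mm) begins 54 mm behind the grasp point. The pads swing forward as they close: fully open they stand 13 mm farther back than shut.
Start: joints at [1.05, 0.576, 0.025, 1.437, -0.015, 1.129, -0.057], TCP at [285.558, -611.626, 242.289] pointing down, gripper open.
Joint ranges: [-2.76, 2.76], [-0.34, 2.15], [-1.52, 1.57], [0.19, 2.46], [-1.09, 4.23], [0.17, 1.99], [-2.82, 2.82]. Speed limits (rad/s): [2.22, 2.22, 3.01, 3.01, 3.14, 3.14, 3.14].

## Interface

Orientations are given as [roll, pitch, yaw] about the fixed x, y, z axes, in that order (R = Rz(yaw) Ry(pitch) Rx(roll)).
In Python, from plant import telemetry, eyes, arm gives the robot as it stands.
- The arm moves only by the tool arm_command, never from a script. Its argument "steps" is a list of rows, each a list of 4 numbers: the shift along the tool's x, y, z in cm, then the turn about the tool's z in rad. A call has 1 to 10 rows; each row shifts and turns the commanded pose from where the row before left it, along the tool's axes as they then stand; what a row does not reach is not made up. A row lasts 1/12 s, in which the tool goes at most 41.7 mm and 7.16 degrees, less where a joint would pass 70% of its speed; a pose out of reach is approached as far as the arm can. A call with a gripper value outside its range is refused whole. "claw" is the finger opening in cm, from 0 to 8.54, set as the call begins (left out, the last holds). The fingers move at their own pace and stop on an object; "grip_force" is the grip in N (left out, the last holds). Time passes only in rows, so rows that do not move let the fingers close. It gives the time, the measured TCP pose, the force, the opening and the grip force at its end, in the units of the state.
- telemetry.read_state(): the state, without advancing time (a new reading comes with each control period).
- eyes.capture(name): name is "scene" or "side" or "wrist"; returns a dict with "frame" (420x560x3 uint8, blue, green, red), "range_z" (420x560 float32, mm along the optical axis (not along the pixel's ray), 0 where there is no reading), "vertical_fov" (degrees; the focal length in pixels is half the picture's height over the tangent of half this angle, whatever the lens; pixels are square), "cx", "cy" (the principal point, pixels), "R" (3x3) and "t" (3): a world point X has camera coordinates R X + t. Camera axes: x right, y down, z forward; pixel columns grow to the right and rows downward; lengths in mm; the calibration is good to about 2 mm. A picture is of the moment at which its call begins.
- arm.hand_in(): hands the job in; it is judged then, once.
The state is a dict: "t": time; "joint_positions": joint angles; "joint_velocities": joint speeds; "effort": joint torques, N m; "tcp_pos": TCP position; "tcp_rot": TCP orientation; "contact_force": force on the tool from outside, world axes, zero at the start; "moment": the same for the moment, N m; "opening": finger opening in mm; "grasp_force": force on a finger pad.
Only numpy, scipy, OpenCV 4.12 (cv2) and the standard library are available. Lean on these libraries where they do the work, as an engineer would, in place of code of your own. Each camera call takes 0.05 s, during which the arm holds its last target. There are 200 camera calls.

## Working session

There is one attempt and no reset: what is moved stays moved. The work goes in short steps, Python scripts to look and compute and a tool call to move; the robot and the scene stay as the last step left them, time stands still between calls to the robot, and variables do not carry over. Pictures are saved under pics/ and viewed, at most 10 in all, crops included, and the job is handed in when it is done.

Besides the shell and the picture viewer there is one more tool, called after "Request:" by a JSON object that holds its "method" and its "body". arm_command: Moves the arm, as the interface text tells. Its arguments: {"type":"object","properties":{"steps":{"type":"array"},"claw":{"type":"number"},"grip_force":{"type":"number"}},"required":["steps"]}

```bash
mkdir -p pics; ls; cat > h.py <<'E'
import numpy as np, cv2
from plant import telemetry, eyes, arm
def cap(n):
    c=eyes.capture(n); f=c["frame"].shape[0]/2/np.tan(np.radians(c["vertical_fov"])/2)
    v,u=np.mgrid[:420,:560]; d=c["range_z"]
    P=np.stack([(u-c["cx"])/f*d,(v-c["cy"])/f*d,d],-1)
    c["P"]=(P-np.array(c["t"]).ravel())@np.array(c["R"]); c["f"]=f
    return c
E
python3 - <<'E'
from h import *
for n in ["scene","side"]:
    c=cap(n); cv2.imwrite(f"pics/{n}0.png",c["frame"]); np.savez(f"{n}0.npz",frame=c["frame"],P=c["P"],d=c["range_z"])
    print(n,-np.array(c["R"]).T@np.array(c["t"]).ravel())
print(telemetry.read_state())
E
```

```text
pics
scene [1141.54406333  703.76066282 1003.86193609]
side [ 553.07289728 1021.59470447  916.48131064]
{'t': 0.1, 'joint_positions': array([ 1.05022995,  0.57644747,  0.02482407,  1.43784415, -0.01502797,
        1.1290032 , -0.05646551]), 'joint_velocities': array([ 0.00018733, -0.00174975, -0.00075852, -0.00296535, -0.00010755,
       -0.00053349, -0.00053784]), 'effort': array([ 6.45968175e-03, -7.67300320e+01,  2.25704983e+00, -2.86601990e+01,
        1.56319403e-02,  8.70192423e-03,  3.96354130e-05]), 'tcp_pos': array([ 285.38943515, -611.25694834,  241.52161368]), 'tcp_rot': array([-3.14007459e+00,  3.98672783e-05,  4.36840677e-01]), 'contact_force': array([ 0.19490708, -0.5241363 , -0.3210516 ]), 'moment': array([0.01445537, 0.05038385, 0.03199277]), 'grasp_force': 0.0, 'opening': 85.41092058690508}
```

View pics/scene0.png

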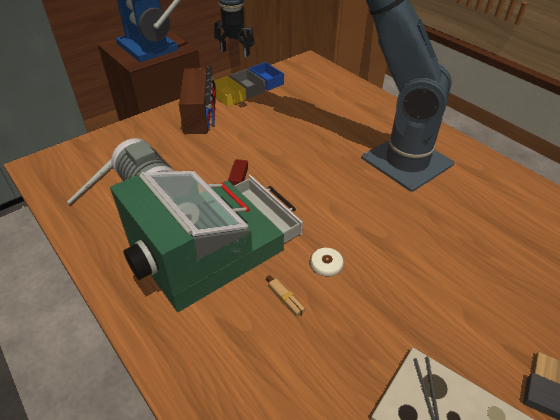

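View pics/side0.png

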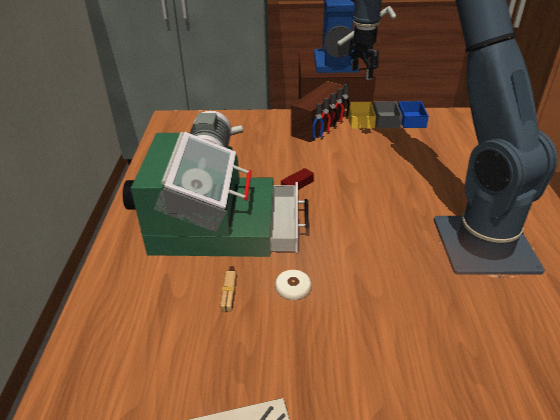

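Scene: the guard's red bar is at (233,195), the tray handle at (282,198), the rouge at (238,170), the buff at (327,262) and the clamp at (285,295). Side: the bar is at (248,185), the handle at (306,215) and the rouge at (297,180). Next I measure these.

```bash
python3 - <<'E'
from h import *
for n in ["scene","side"]:
    z=np.load(f"{n}0.npz"); P=z["P"]; hsv=cv2.cvtColor(z["frame"],cv2.COLOR_BGR2HSV).astype(int)
    H,S,V=hsv[...,0],hsv[...,1],hsv[...,2]; ok=z["d"]>0
    def rep(nm,m,box,zr):
        u0,v0,u1,v1=box; k=np.zeros_like(ok); k[v0:v1,u0:u1]=1
        Q=P[m&k&ok&(P[...,2]>zr[0])&(P[...,2]<zr[1])]
        if len(Q)<4: print(n,nm,len(Q)); return
        c=np.median(Q,0); w,_,vt=np.linalg.svd(Q-Q.mean(0),full_matrices=False)
        p=(Q-Q.mean(0))@vt[0]
        print(n,nm,len(Q),c.round(1),"mid",(Q.mean(0)+vt[0]*(p.max()+p.min())/2).round(1),"len",round(np.ptp(p),1),"dir",vt[0].round(3))
    red=((H<6)|(H>174))&(S>150)
    b={"scene":[(215,175,255,215),(225,155,252,186),(265,182,300,215),(305,245,350,280),(262,270,310,320),(110,160,300,310)],
       "side":[(235,165,260,205),(278,165,318,190),(300,190,312,240),(272,265,315,302),(215,262,242,315),(130,130,280,260)]}[n]
    rep("bar",red&(V>110),b[0],(110,170)); rep("rouge",red,b[1],(10,60))
    rep("handle",V<60,b[2],(32,60)); rep("buff",(S<90)&(V>130),b[3],(10,40)); rep("clamp",(V>0),b[4],(8,40))
    g=(H>55)&(H<90)&(S>80)
    rep("hoodtop",g,b[5],(220,235)); rep("base top",g,b[5],(66,76))
    # fine: base top corners
    k=g&ok&(P[...,2]>66)&(P[...,2]<76); Q=P[k][:,:2].astype(np.float32); print(cv2.minAreaRect(Q))
    al=ok&(P[...,2]>48)&(P[...,2]<66)&(V>110)&(S<60); Q=P[al]; Q=Q[(Q[:,0]>350)&(Q[:,0]<800)&(abs(Q[:,1])<500)]
    if len(Q): print("tray rim",len(Q),cv2.minAreaRect(Q[:,:2].astype(np.float32)))
E
```

```text
scene bar 140 [658.  -85.8 144.5] mid [657.5 -91.3 144.3] len 132.7 dir [ 0.016  1.    -0.004]
scene rouge 320 [ 516.9 -282.7   32.7] mid [ 512.9 -285.5   31.7] len 113.1 dir [ 0.748  0.663 -0.016]
scene handle 100 [493.3 -82.9  45.2] mid [493.1 -87.4  45. ] len 121.3 dir [ 0.017  1.    -0.009]
scene buff 634 [539.5 170.6  20.6] mid [533.8 163.9  20.4] len 91.0 dir [ 0.695  0.718 -0.035]
scene clamp 539 [697.  185.2  20.5] mid [696.4 173.4  19.7] len 140.8 dir [ 0.021  1.    -0.   ]
scene hoodtop 2729 [894.7 -78.  226.7] mid [894.2 -96.2 226.6] len 283.5 dir [0.019 1.    0.001]
scene base top 1453 [634.7 -10.7  70.8] mid [686.9 -11.8  70.8] len 435.4 dir [0.731 0.683 0.   ]
((761.6674194335938, -90.45079040527344), (277.1832580566406, 340.1304626464844), 89.1741714477539)
tray rim 322 ((545.4146118164062, -90.01348876953125), (261.5459289550781, 65.38470458984375), 87.63591766357422)
side bar 106 [656.8 -83.7 147. ] mid [656.8 -91.3 146.8] len 135.3 dir [ 0.02   1.    -0.017]
side rouge 349 [ 504.8 -286.1   35. ] mid [ 511.2 -285.4   32.4] len 111.7 dir [0.824 0.565 0.043]
side handle 82 [492.7 -85.   47.9] mid [492.6 -91.2  47.7] len 126.3 dir [-0.027 -0.999  0.018]
side buff 748 [534.  172.4  22.1] mid [535.1 162.9  21.7] len 91.6 dir [ 0.143 -0.988  0.05 ]
side clamp 491 [693.4 188.5  22.1] mid [693.5 171.5  21.5] len 145.1 dir [-0.022 -1.     0.014]
side hoodtop 1470 [896.  -68.6 229.2] mid [895.8 -97.2 229. ] len 284.3 dir [-0.009 -1.     0.005]
side base top 2055 [652.1 -69.9  72.9] mid [662.3 -84.3  72.7] len 484.5 dir [-0.491 -0.871  0.004]
((702.976806640625, -124.740966796875), (487.6037902832031, 293.44403076171875), 66.62493133544922)
tray rim 308 ((544.2669677734375, -91.27394104003906), (261.6098327636719, 92.06552124023438), 88.33405303955078)
```

Request:
{"method": "arm_command", "body": {"steps": [[0, 0, 0, -0.112], [0, 0, 0, -0.112], [0, 0, 0, -0.112], [0, 0, 0, -0.112], [0, 0, 0, -0.112], [0, 0, 0, -0.112], [0, 0, 0, -0.112], [0, 0, 0, -0.112], [0, 0, 0, -0.112], [0, 0, 0, -0.11]], "claw": 0, "grip_force": 40}}

```text
t: 0.93
tcp_pos: [285.4, -611.4, 241.8]
tcp_rot: [-3.141, -0.001, 1.56]
contact_force: [0.1, -0.6, 0.5]
opening: 0.1
grasp_force: 0.0
```

Request:
{"method": "arm_command", "body": {"steps": [[2.6, 0.8, 0, 0], [2.6, 0.8, 0, 0], [2.6, 0.8, 0, 0], [2.6, 0.8, 0, 0], [2.6, 0.8, 0, 0], [2.6, 0.8, 0, 0], [2.6, 0.8, 0, 0], [2.6, 0.8, 0, 0], [2.6, 0.8, 0, 0], [2.6, 0.8, 0, 0]]}}

```text
t: 1.77
tcp_pos: [369.7, -351.6, 242.1]
tcp_rot: [-3.141, -0.0, 1.555]
contact_force: [0.5, 0.2, -0.1]
opening: -0.0
grasp_force: 0.0
```

Request:
{"method": "arm_command", "body": {"steps": [[2.6, 0.8, 0, 0], [2.6, 0.8, 0, 0], [2.6, 0.8, 0, 0], [2.6, 0.8, 0, 0], [2.6, 0.8, 0, 0], [2.6, 0.8, 0, 0], [2.6, 0.8, 0, 0], [2.6, 0.8, 0, 0], [2.6, 0.8, 0, 0], [2.6, 0.8, 0, 0]]}}

```text
t: 2.6
tcp_pos: [453.8, -93.0, 242.2]
tcp_rot: [-3.141, 0.0, 1.555]
contact_force: [0.6, -0.4, 0.7]
opening: -0.1
grasp_force: 0.0
```

Request:
{"method": "arm_command", "body": {"steps": [[0, 0, 2.5, 0], [0, 0, 2.5, 0], [0, 0, 2.5, 0], [0, 0, 2.5, 0], [0, 0, 2.5, 0], [0, 0, 2.5, 0], [0, 0, 2.5, 0], [0, 0, 1.9, 0], [0, 0, 1.0, 0], [0, 0, 0, 0]]}}

```text
t: 3.43
tcp_pos: [452.6, -93.9, 36.3]
tcp_rot: [-3.138, -0.001, 1.555]
contact_force: [-0.8, 0.4, -0.2]
opening: -0.0
grasp_force: 0.0
```

Request:
{"method": "arm_command", "body": {"steps": [[0, 0.8, 0, 0], [0, 0.8, 0, 0], [0, 0.8, 0, 0], [0, 0.8, 0, 0], [0, 0.8, 0, 0], [0, 0.8, 0, 0], [0, 0.8, 0, 0], [0, 0.8, 0, 0], [0, 0, 0, 0]]}}

```text
t: 4.18
tcp_pos: [520.3, -95.2, 38.5]
tcp_rot: [3.139, -0.0, 1.555]
contact_force: [-0.1, 0.3, 0.1]
opening: -0.2
grasp_force: 0.0
```

Request:
{"method": "arm_command", "body": {"steps": [[0, 0.3, 0, 0], [0, 0.3, 0, 0], [0, 0.3, 0, 0], [0, 0.3, 0, 0], [0, 0.2, 0, 0], [0, 0.2, 0, 0], [0, 0.2, 0, 0], [0, 0, 0, 0]]}}

```text
t: 4.85
tcp_pos: [536.3, -95.5, 38.3]
tcp_rot: [3.141, -0.0, 1.555]
contact_force: [-0.3, -0.1, -0.6]
opening: 0.5
grasp_force: 0.1
```

```bash
cat > t.py <<'E'
from h import *
import sys
c=cap("side"); cv2.imwrite(sys.argv[1],cv2.resize(c["frame"][100:300,120:380],None,fx=2.5,fy=2.5))
P=c["P"]; hsv=cv2.cvtColor(c["frame"],cv2.COLOR_BGR2HSV).astype(int)
k=np.zeros((420,560),bool); k[190:255,255:310]=1
Q=P[k&(hsv[...,2]>110)&(hsv[...,1]<60)&(P[...,2]>48)&(P[...,2]<68)]
print("plate x",np.sort(Q[:,0])[:20].round(1), "home plate x ~",761.7-176)
print(telemetry.read_state()["tcp_pos"],telemetry.read_state()["contact_force"])
E
python3 t.py pics/t1.png
```

```text
plate x [533.1 533.2 536.  541.7 541.7 541.7 541.8 564.5 567.3 581.7 581.7 581.7
 581.8 581.9 583.2 583.2 583.4 583.5 583.6 583.6] home plate x ~ 585.7
[536.31702763 -95.54955284  38.33841669] [-0.43864115 -0.50378561 -0.09362462]
```

Nearly home, about 3 mm to go; pushing until the force rises.

Request:
{"method": "arm_command", "body": {"steps": [[0, 0.2, 0, 0], [0, 0.2, 0, 0], [0, 0.1, 0, 0], [0, 0, 0, 0]]}}

```text
t: 5.23
tcp_pos: [540.7, -95.7, 38.3]
tcp_rot: [-3.141, 0.0, 1.555]
contact_force: [-1.9, -0.0, 0.8]
opening: 0.2
grasp_force: 1.1
```

Request:
{"method": "arm_command", "body": {"steps": [[0, 0.2, 0, 0], [0, 0.1, 0, 0], [0, 0, 0, 0], [0, 0, 0, 0]]}}

```text
t: 5.57
tcp_pos: [541.0, -95.7, 37.9]
tcp_rot: [-3.136, 0.001, 1.555]
contact_force: [-10.8, 0.9, 5.8]
opening: -0.4
grasp_force: 5.1
```

```bash
python3 t.py pics/t2.png
```

```text
plate x [538.8 538.9 538.9 538.9 538.9 544.6 547.4 547.5 547.5 570.1 575.7 578.5
 586.8 586.8 586.9 586.9 587.  587.  587.1 587.3] home plate x ~ 585.7
[541.03865202 -95.7440985   37.94283631] [-11.31759566  -0.01174573   6.82889722]
```

The tray is against its stop (11 N). Backing off, rising, and going above the bar with the jaws partly open.

Request:
{"method": "arm_command", "body": {"steps": [[0, -1.0, 0, 0], [0, -2.0, 0, 0], [0, 0, -2.5, 0], [0, 0, -2.5, 0], [0, 0, -2.5, 0], [0, 0, -2.5, 0], [0, 0, -2.5, 0], [0, 0, -2.5, 0], [0, 0, -2.5, 0], [0, 0, -2.5, 0]], "claw": 3.4}}

```text
t: 6.45
tcp_pos: [514.2, -95.2, 239.9]
tcp_rot: [3.14, -0.0, 1.555]
contact_force: [0.2, -0.9, -0.4]
opening: 34.1
grasp_force: 0.0
```

Request:
{"method": "arm_command", "body": {"steps": [[0.2, 2.0, 0, 0], [0.2, 2.0, 0, 0], [0.2, 2.0, 0, 0], [0.2, 2.0, 0, 0], [0, 2.0, 0, 0], [0, 2.0, 0, 0], [0, 1.6, 0, 0], [0, 0.9, 0, 0], [0, 0, 0, 0], [0, 0, 0, 0]]}}

```text
t: 7.28
tcp_pos: [659.1, -89.3, 238.0]
tcp_rot: [-3.142, -0.0, 1.555]
contact_force: [-0.3, 0.5, 0.7]
opening: 34.1
grasp_force: 0.0
```

```bash
python3 - <<'E'
from h import *
s=telemetry.read_state(); print(s["tcp_pos"],s["opening"],s["contact_force"])
out=[]
for n in ["side","wrist"]:
    c=cap(n); P=c["P"]; hsv=cv2.cvtColor(c["frame"],cv2.COLOR_BGR2HSV).astype(int)
    H,S,V=hsv[...,0],hsv[...,1],hsv[...,2]
    m=((H<6)|(H>174))&(S>150)&(V>100)&(c["range_z"]>0)&(P[...,2]>110)&(P[...,2]<170)&(abs(P[...,0]-657)<30)
    Q=P[m]; print(n,len(Q)); 
    if len(Q): print(np.median(Q,0).round(1),Q.min(0).round(1),Q.max(0).round(1))
    out.append(c["frame"])
cv2.imwrite("pics/above.png",cv2.resize(np.hstack(out),(800,300)))
E
```

```text
[659.05310348 -89.34855832 237.95745182] 34.1447364438864 [-0.33536531  0.52019975  0.71837288]
side 107
[656.8 -82.9 146.8] [ 651.2 -157.3  136.1] [662.7 -24.5 150.4]
wrist 3289
[657.3 -85.7 146.9] [ 650.9 -160.2  140.6] [664.3 -26.4 150. ]
```

View pics/above.png

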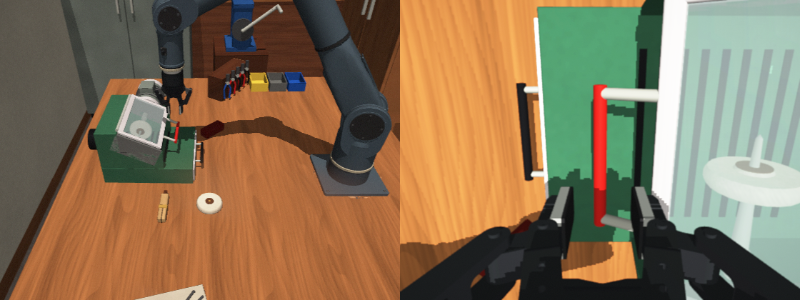

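The wrist view shows the red bar between the open fingers, the guard's edge clear to the right, and the tray home at (525,130). Descending.

Request:
{"method": "arm_command", "body": {"steps": [[0, -0.2, 1.5, 0], [0, 0, 1.5, 0], [0, 0, 1.5, 0], [0, 0, 1.2, 0], [0, 0, 1.2, 0], [0, 0, 1.0, 0], [0, 0, 1.0, 0], [0, 0, 1.0, 0], [0, 0, 0.5, 0], [0, 0, 0, 0]]}}

```text
t: 8.22
tcp_pos: [656.8, -89.5, 133.5]
tcp_rot: [-3.141, -0.0, 1.555]
contact_force: [-0.5, -0.2, -0.4]
opening: 34.1
grasp_force: 0.0
```

Request:
{"method": "arm_command", "body": {"steps": [[0, 0, 0, 0], [0, 0, 0, 0], [0, 0, 0, 0], [0, 0, 0, 0], [0, 0, 0, 0], [0, 0, 0, 0]], "claw": 0.6, "grip_force": 30}}

```text
t: 8.72
tcp_pos: [656.6, -89.5, 134.5]
tcp_rot: [-3.141, 0.0, 1.555]
contact_force: [-3.8, 0.8, 3.2]
opening: 10.9
grasp_force: 29.7
```

Request:
{"method": "arm_command", "body": {"steps": [[0, -0.23, -0.51, 0], [0, -0.22, -0.52, 0], [0, -0.2, -0.53, 0], [0, -0.19, -0.53, 0], [0, -0.18, -0.53, 0], [0, -0.16, -0.54, 0], [0, -0.15, -0.54, 0], [0, -0.13, -0.55, 0], [0, -0.12, -0.55, 0], [0, -0.1, -0.55, 0]]}}

```text
t: 9.55
tcp_pos: [639.9, -89.1, 188.3]
tcp_rot: [-3.141, -0.0, 1.555]
contact_force: [-0.5, 1.0, -3.9]
opening: 11.0
grasp_force: 29.3
```

Request:
{"method": "arm_command", "body": {"steps": [[0, -0.09, -0.56, 0], [0, -0.08, -0.56, 0], [0, -0.06, -0.56, 0], [0, -0.05, -0.56, 0], [0, -0.03, -0.56, 0], [0, -0.02, -0.56, 0], [0, 0, -0.56, 0], [0, 0.01, -0.56, 0], [0, 0.03, -0.56, 0], [0, 0.04, -0.56, 0]]}}

```text
t: 10.38
tcp_pos: [637.0, -89.1, 244.2]
tcp_rot: [-3.14, -0.0, 1.555]
contact_force: [-5.8, 2.1, -3.9]
opening: 10.4
grasp_force: 29.2
```

Request:
{"method": "arm_command", "body": {"steps": [[0, 0.06, -0.56, 0], [0, 0.07, -0.56, 0], [0, 0.09, -0.56, 0], [0, 0.1, -0.55, 0], [0, 0.11, -0.55, 0], [0, 0.13, -0.55, 0], [0, 0.14, -0.54, 0], [0, 0.16, -0.54, 0], [0, 0.17, -0.54, 0], [0, 0.18, -0.53, 0]]}}

```text
t: 11.22
tcp_pos: [648.0, -89.3, 299.0]
tcp_rot: [-3.138, 0.0, 1.555]
contact_force: [-11.1, 2.9, -0.1]
opening: 10.7
grasp_force: 29.3
```

Request:
{"method": "arm_command", "body": {"steps": [[0, 0, 0, 0], [0, 0, 0, 0], [0, 0, 0, 0], [0, 0, 0, 0], [0, 0, 0, 0], [0, 0, 0, 0], [0, 0, 0, 0], [0, 0, 0, 0]]}}

```text
t: 11.88
tcp_pos: [647.9, -89.3, 298.9]
tcp_rot: [-3.138, 0.0, 1.555]
contact_force: [-11.9, 2.1, 1.0]
opening: 10.8
grasp_force: 29.5
```

```bash
python3 - <<'E'
from h import *
s=telemetry.read_state(); print(s["tcp_pos"],s["opening"],s["contact_force"],s["grasp_force"])
out=[]
for n in ["side","scene"]:
    c=cap(n); P=c["P"]; hsv=cv2.cvtColor(c["frame"],cv2.COLOR_BGR2HSV).astype(int)
    H,S,V=hsv[...,0],hsv[...,1],hsv[...,2]
    m=((H<6)|(H>174))&(S>150)&(V>100)&(c["range_z"]>0)&(P[...,2]>200)&(P[...,2]<350)&(abs(P[...,0]-657)<40)&(abs(P[...,1]+90)<90)
    Q=P[m]; print(n,len(Q)); 
    if len(Q): print(np.median(Q,0).round(1),Q.min(0).round(1),Q.max(0).round(1))
    out.append(c["frame"])
cv2.imwrite("pics/held.png",cv2.resize(np.hstack(out),(800,300)))
E
```

```text
[647.93384863 -89.31119605 298.86683882] 10.783727460924116 [-11.92452018   2.12200292   1.01449283] 29.45768505334854
side 78
[649.6 -58.3 306.8] [ 643.6 -163.   289.5] [657.8 -24.7 312.4]
scene 89
[649.1 -53.3 304.7] [ 641.6 -158.   295.9] [654.9 -23.9 308.2]
```

View pics/held.png

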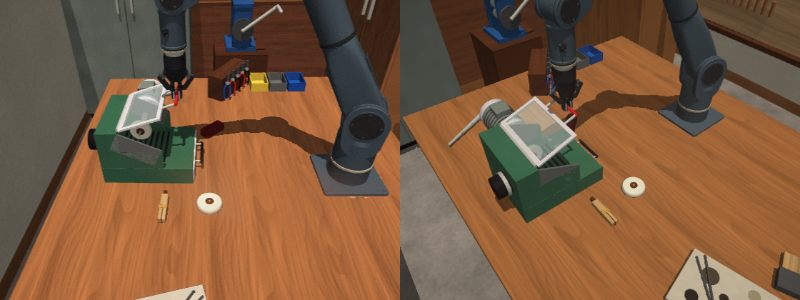

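The guard stands open with its bar at about (649, 304), which is about 44°. The bench things have not moved. I'll relieve the slight horizontal preload.

Request:
{"method": "arm_command", "body": {"steps": [[0, -0.05, 0, 0], [0, -0.05, -0.05, 0], [0, 0, 0, 0], [0, 0, 0, 0], [0, 0, 0, 0], [0, 0, 0, 0], [0, 0, 0, 0], [0, 0, 0, 0], [0, 0, 0, 0], [0, 0, 0, 0]]}}

```text
t: 12.82
tcp_pos: [648.1, -89.3, 299.5]
tcp_rot: [-3.14, -0.0, 1.555]
contact_force: [-6.5, 1.1, -1.3]
opening: 10.9
grasp_force: 29.4
```

```bash
python3 -c "
from h import *
print(arm.hand_in())"
```

```text
the job is handed in; nothing more can be done
None
```

I pushed the tray fully home against its stop, then raised the guard to about 44–45° and handed the job in at about 13 s with the fingers still holding it steady; nothing on the bench appeared shifted in the last pictures, and no verdict came back.

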